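# Set the mirror plate on its kinematic base and put the setting blocks away

### The arm

A 6-joint arm with a two-finger parallel gripper is mounted at the origin on the work surface. World frame = base frame: x ahead of the robot, y to its left, z up, the work surface at z = 0. Lengths are in mm, angles in rad, forces in N, time in s.
With the tool pointing down it reaches from about 275 to 750 mm from the base axis. Payload 10.2 kg.
Tool frame: the origin (TCP) lies between the finger pads; the fingertips stand 17 mm ahead of it and the grasp point (between the pads) lies 2 mm behind it (tips_ahead is the distance from the TCP to the fingertips, in mm); z points along the fingers, y is the line along which they close (so a half turn about z gives the same grasp; the last joint's range is limited). The gripper opens to 85 mm and grips with 20 to 120 N. Pads are 22 mm wide; open, the fingers measure 114 mm over their backs; the gripper's body (76 mm by 85 mm) begins 54 mm behind the grasp point. The pads swing forward as they close: fully open they stand 13 mm farther back than shut.
Start: joints at [0.942, 0.313, 1.498, -0, 1.331, -0.223], TCP at [207.259, 482.364, 248.294] pointing down, gripper open.
Joint ranges: [-2.94, 2.94], [-0.97, 2.17], [0.19, 2.56], [-1.23, 4.37], [0.02, 3.11], [-2.88, 2.88]. Speed limits (rad/s): [2.39, 2.39, 3.01, 3.14, 3.14, 3.14].

### API

Orientations are given as a unit quaternion [w, x, y, z].
In Python, from rig import sense, capture, finish_job, boxes_of, tips_ahead gives the robot as it stands.
- The arm moves only by the tool drive_tool, never from a script. Its argument "commands" is text: rows parted by semicolons, each of 7 numbers parted by spaces: the shift along the world's x, y, z in units of 0.1 m (1.0 is 0.1 m), then the turn, a rotation vector about the world's x, y, z in units of pi/4 rad (1.0 is pi/4 rad), then the opening in per cent of the stroke, from 0 (shut) to 100 (fully open). A call has 1 to 20 rows; each row shifts and turns the commanded pose from where the row before left it; what a row does not reach is not made up. A row lasts 1/12 s, in which the tool goes at most 41.7 mm and 7.16 degrees, less where a joint would pass 70% of its speed; a pose out of reach is approached as far as the arm can. A call with a number of a shift or a turn outside -1 to 1 is refused whole. A call with a gripper value outside its range is refused whole. The fingers move at their own pace and stop on an object; "force" is the grip in N (left out, the last holds). Time passes only in rows, so rows that do not move let the fingers close. It gives the time, the measured TCP pose, the force, the opening and the grip force at its end, in the units of the state.
- sense(): the state, without advancing time (a new reading comes with each control period).
- capture(name): name is "scene" or "top" or "wrist"; returns a dict with "pixels" (400x640x3 uint8, blue, green, red), "fov_y" (degrees; the focal length in pixels is half the picture's height over the tangent of half this angle, whatever the lens; pixels are square), "cx", "cy" (the principal point, pixels), "k1" (the pictures are not rectified: a ray, as slopes to the right and down, at radius r is drawn at 1 + k1 r^2 times it, then the intrinsics apply), "position" and "attitude" of the camera in the world; the wrist camera has in their place "tool_from_camera" (4x4, takes a point from camera to tool coordinates, whose origin is the TCP and whose axes are the flange's). Camera axes: x right, y down, z forward; pixel columns grow to the right and rows downward; lengths in mm; the calibration is good to about 2 mm. A picture is of the moment at which its call begins: read the wrist's pose just before it. There is no depth.
- finish_job(): hands the job in; it is judged then, once.
Trained networks look in a picture, given as the dict that the camera call returned (one of the last four; its "shot" number tells which), for a name from the list of things; names that differ only in an ending like _2 or _b are one class to them, and where a whole thing is asked for, a point or a joint stands for the part that bears it (a point fixed in the world has none). Each returns a list of dicts, best first, with "confidence" (0 to 1); they miss things now and then, are a little off and sometimes report something else, mostly with a low value. They report only what shows in the picture. A call takes as long as a camera call.
- boxes_of(picture, name): "position" ([column, row] in pixels, amid what is visible of it).
The state is a dict: "time_s": time; "joints": joint angles; "dq": joint speeds; "tau": joint torques, N m; "eef_pos": TCP position; "ee_rot": TCP orientation; "force": force on the tool from outside, world axes, zero at the start; "wrist_torque": the same for the moment, N m; "grip_width": opening from 0.0 (shut) to 1.0 (fully open); "grip_force": force on a finger pad.
Only numpy, scipy, OpenCV 4.12 (cv2) and the standard library are available. Lean on these libraries where they do the work, as an engineer would, in place of code of your own. Each camera call takes 0.05 s, during which the arm holds its last target. There are 200 camera calls.

### The job

Get the mirror station ready: swing the hold-down arm aside and put every brass setting block that is lying about back into its own slot in the wooden case, the one cut to its length. Set the mirror plate, keeping it upright, gently on the kinematic base with its three ball feet home in the cone, the groove and on the flat, then swing the hold-down arm back fully over the plate. Leave the other things on the table where they are.

Things in the scene. Friction and masses are not known exactly. Their poses are not given: they have to be found in the camera images.
- base: Kinematic base, fixed: black plate 130 x 125 mm, 15 mm high; origin at table level under its middle, z up. On it, steel seats (mm): cone at x -40, y 0; vee groove at x 35, y 40, pointing at the cone; flat disc at x 35, y -40, top at 18.9. Cone and groove: 30 wide, top at height 27, 45 degree walls, mouth 22 wide. A lug on the -y side carries the hold-down arm's post at x -34, y -78.
- holddown (a joint): Angle (rad) of the hold-down arm, an aluminium bar 16 mm wide, 48 to 56 mm above the table, about its post on the base. 0 (stop): it points along the base's +y, knob over the base; grows counter-clockwise from above; at 1.57 it points along the base's -x, clear of the plate; stop at 1.9. Friction holds it (1.5 N at the knob). Its pad passes 3 mm above a seated plate and does not press on it.
- clamp_knob (a point): Middle of the top of the hold-down arm's knob: an upright black cylinder 18 mm in diameter, 34 mm tall, on the arm's end, 44 mm from the post's axis; its top is 90 mm and its foot (the arm's top) 56 mm above the table. y points from the post to the knob.
- plate: Mirror plate, loose, 0.5 kg: aluminium, 120 (x) x 110 (y) x 10 mm, on three 14 mm steel balls. Origin at the level of the balls' bottoms; underside 13, top 23 mm above it; x from -62 to 58. Balls (mm): x -40, y 0 for the cone; x 35, y 40 groove; x 35, y -40 flat. Starts on a fixed dark mat 3 mm thick. Seated, its origin is 18.9 mm above that of base, same x, y and yaw; no other way round fits.
- plate_handle (a point): Middle of the bar of the plate's black bridge handle, 56 mm above the plate's origin, over the centre of mass. Bar along the plate's x: 64 mm long, 12 wide, 10 high; legs at x +-27 mm; 28 mm free below it down to the plate. Behind it an upright mirror mount, 50 mm wide, stands at x 45 to 60 mm, top 83 mm above the plate's origin, adjusters reaching in to x 31.
- case: Block case, fixed: brown wood, 124 (x) x 178 (y) mm, 22 high, origin at table level under its middle. Five slots in its top, 9 mm deep, 27 wide, 5 mm longer than their blocks, all along the case's y. Row x -29: slot 30 at y -55, 40 at y -6, 50 at y 53. Row x 29: slot 60 at y -43.5, 70 at y 36.5. A block in its slot stands 13 mm out.
- slot_30 (a point): Middle of the floor of the slot for the 30 mm block, 13 mm above the table; axes as case (the slot runs along y).
- slot_40 (a point): Middle of the floor of the slot for the 40 mm block, 13 mm above the table; axes as case (the slot runs along y).
- slot_50 (a point): Middle of the floor of the slot for the 50 mm block, 13 mm above the table; axes as case (the slot runs along y).
- slot_60 (a point): Middle of the floor of the slot for the 60 mm block, 13 mm above the table; axes as case (the slot runs along y).
- slot_70 (a point): Middle of the floor of the slot for the 70 mm block, 13 mm above the table; axes as case (the slot runs along y).
- block_30: Brass setting block, 22 x 22 mm in section and 30 mm long, about 123 g. Origin at its middle, x along its length; any of its four long faces may be up. Lies on the table at the start; may be absent.
- block_40: Brass setting block, 22 x 22 mm in section and 40 mm long, about 165 g. Origin at its middle, x along its length; any of its four long faces may be up. Lies on the base, between the seats, at the start; may be absent.
- block_50: Brass setting block, 22 x 22 mm in section and 50 mm long, about 206 g. Origin at its middle, x along its length; any of its four long faces may be up. Lies on the table at the start; may be absent.
- block_60: Brass setting block, 22 x 22 mm in section and 60 mm long, about 247 g. Origin at its middle, x along its length; any of its four long faces may be up. Lies on the table at the start; may be absent.
- block_70: Brass setting block, 22 x 22 mm in section and 70 mm long, about 288 g. Origin at its middle, x along its length; any of its four long faces may be up. Lies on the table at the start; may be absent.
- iris: Bystander: an iris on a short post, 90 mm tall. Leave it alone. Origin under its middle.
- objective: Bystander: a black microscope objective standing on end, 48 mm tall. Leave it alone. Origin under its middle.
- blower: Bystander: a black rubber dust blower standing upright, 115 mm tall. Leave it alone. Origin under its middle.
- driver: Bystander: a screwdriver lying on the table, 150 mm long, about 25 mm high. Leave it alone. Origin near its middle, x along it.
- post: Bystander: a steel post, 25 mm in diameter, 75 mm tall. Leave it alone. Origin under its middle.
- fork: Bystander: a steel clamping fork, 70 x 30 x 8 mm. Leave it alone. Origin under its middle.
- tissue: Bystander: a cardboard box of tissues, 80 x 110 x 45 mm. Leave it alone. Origin under its middle.
- lens: Bystander: a small lens in a black ring, 30 mm in diameter, 10 mm high. Leave it alone. Origin under its middle.

How it is judged:
By the outcome, as a careful person would: the job done as asked, in the order asked, and still so for the second after the job is handed in, with the robot touching nothing.
Of block_30, block_40, block_50, block_60, block_70 only 3 to 5 are there at a start; the rules pass over those that are not, and their reading is None.
At some moment in a run one of block_30, block_40, block_50, block_60, block_70 may be knocked a few centimetres aside while the robot is not near it.
It also fails if it takes over 210 s, if anything falls off the work surface, if the arm or the gripper's body presses on something with over 40 N, if the wrist force passes 120 N, or if a joint passes its speed limit or range.

## Working session

There is one attempt and no reset: what is moved stays moved. The work goes in short steps, Python scripts to look and compute and a tool call to move; the robot and the scene stay as the last step left them, time stands still between calls to the robot, and variables do not carry over. Pictures are saved under pics/ and viewed, at most 14 in all, crops included, and the job is handed in when it is done.

Besides the shell and the picture viewer there is one more tool, called after "Call:" as name(argument=value, ...) on one line, values as JSON. drive_tool: Moves the arm, as the interface text tells. Shifts and turns lie within -1 to 1; 1 stands for 0.1 m of shift or pi/4 rad of turn. Its arguments: {"type":"object","properties":{"commands":{"type":"string"},"force":{"type":"number"}},"required":["commands"]}

```bash
ls; mkdir -p pics; cat > h.py <<'E'
import numpy as np, cv2
from rig import sense, capture, finish_job, boxes_of, tips_ahead
from scipy.spatial.transform import Rotation as R
def q2R(q): return R.from_quat([q[1],q[2],q[3],q[0]]).as_matrix()
def cam(name):
    s=sense(); c=capture(name)
    if name=='wrist':
        T=np.array(c['tool_from_camera']); Rt=q2R(s['ee_rot'])
        c['Rc']=Rt@T[:3,:3]; c['pc']=Rt@T[:3,3]+np.array(s['eef_pos'])
    else:
        a=np.array(c['attitude']); c['Rc']=q2R(a) if a.size==4 else a.reshape(3,3); c['pc']=np.array(c['position'])
    c['f']=c['pixels'].shape[0]/2/np.tan(np.radians(c['fov_y'])/2)
    return c
def ray(c,uv):
    d=(np.array(uv,float)-[c['cx'],c['cy']])/c['f']; p=d.copy()
    for _ in range(20): p=d/(1+c['k1']*(p@p))
    v=c['Rc']@np.array([p[0],p[1],1]); return v
def atz(c,uv,z):
    v=ray(c,uv); return c['pc']+v*(z-c['pc'][2])/v[2]
def proj(c,P):
    v=c['Rc'].T@(np.array(P,float)-c['pc']); p=v[:2]/v[2]; p=p*(1+c['k1']*(p@p)); return p*c['f']+[c['cx'],c['cy']]
def tri(cs,uvs):
    A=np.zeros((3,3));b=np.zeros(3)
    for c,uv in zip(cs,uvs):
        v=ray(c,uv);v/=np.linalg.norm(v);M=np.eye(3)-np.outer(v,v);A+=M;b+=M@c['pc']
    return np.linalg.solve(A,b)
E
python3 - <<'E'
from h import *
print(tips_ahead, sense())
for n in ('scene','top'):
    c=cam(n); cv2.imwrite(f'pics/{n}0.png',c['pixels'])
    print(n,c['pc'],c['attitude'],c['fov_y'],c['k1'])
    for k in 'base clamp_knob plate plate_handle case slot_30 slot_40 slot_50 slot_60 slot_70 block_30 block_40 block_50 block_60 block_70 iris objective blower driver post fork tissue lens'.split():
        r=boxes_of(c,k)[:2]
        print(k,[(np.round(x['position']).tolist(),round(x['confidence'],2),atz(c,x['position'],20).round()[:2].tolist()) for x in r])
E
```

```text
pics
17.0 {'time_s': 0.0, 'joints': array([ 9.41603713e-01,  3.13459941e-01,  1.49843975e+00,  1.33648465e-05,
        1.33102314e+00, -2.23440987e-01]), 'dq': array([-0.00086994,  0.00079354,  0.00034602, -0.00066002, -0.00149409,
        0.00056355]), 'tau': array([-1.16257248e-03, -4.12257600e+01, -2.59740025e+01, -2.47921498e-04,
        4.12830646e-03,  2.85353565e-06]), 'eef_pos': array([207.10523256, 482.1615119 , 247.72897884]), 'ee_rot': array([-2.80936818e-04,  2.01488508e-01,  9.79490653e-01, -6.02876100e-04]), 'force': array([-0.06779068,  0.32695105, -0.44840213]), 'wrist_torque': array([-0.04855399, -0.0291863 ,  0.02642179]), 'grip_force': 0.0, 'grip_width': 1.0039582982461537}
scene [1205.01057942 -664.32110973 1238.66464071] [-0.30640724  0.87500323  0.35206603 -0.1285825 ] 48.2238961773449 -0.05132300660058262
base [([372.0, 163.0], 0.94, [530.0, 297.0]), ([397.0, 202.0], 0.59, [713.0, 213.0])]
clamp_knob []
plate [([244.0, 268.0], 0.94, [530.0, -329.0]), ([398.0, 204.0], 0.42, [720.0, 208.0])]
plate_handle [([240.0, 265.0], 0.86, [513.0, -331.0]), ([264.0, 215.0], 
[... 2218 characters left out ...]
4.0], 0.7, [524.0, 318.0]), ([267.0, 260.0], 0.69, [417.0, 123.0])]
block_70 [([200.0, 224.0], 0.7, [524.0, 318.0]), ([267.0, 260.0], 0.69, [417.0, 123.0])]
iris [([385.0, 274.0], 0.64, [373.0, -213.0]), ([242.0, 153.0], 0.53, [732.0, 199.0])]
objective [([422.0, 223.0], 0.57, [519.0, -327.0]), ([378.0, 159.0], 0.51, [710.0, -202.0])]
blower [([325.0, 136.0], 0.81, [782.0, -46.0]), ([384.0, 270.0], 0.64, [384.0, -210.0])]
driver [([384.0, 272.0], 0.84, [380.0, -211.0])]
post [([483.0, 192.0], 0.51, [609.0, -512.0])]
fork [([266.0, 137.0], 0.62, [778.0, 127.0])]
tissue [([130.0, 210.0], 0.69, [565.0, 521.0])]
lens [([322.0, 136.0], 0.6, [781.0, -38.0]), ([130.0, 210.0], 0.58, [564.0, 522.0])]
```

View pics/top0.png

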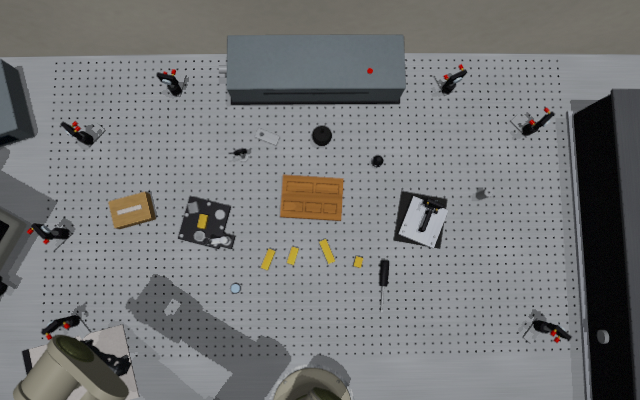

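View pics/scene0.png

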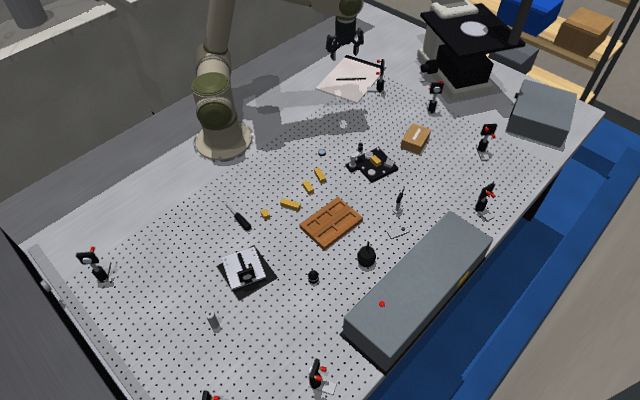

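The top view shows five yellow blocks: on the base (203,221), and on the table at (268,259), (293,256), (327,251) and (358,262). The case is at (312,198), the base at (206,223) with its knob at about (218,238), and the plate at (424,219). The scene view agrees.

```bash
cat >> h.py <<'E'
def segs(c,z,lo=(20,120,110),hi=(33,255,255),amin=25):
    hsv=cv2.cvtColor(c['pixels'],cv2.COLOR_BGR2HSV); m=cv2.inRange(hsv,lo,hi)
    out=[]
    for k in cv2.findContours(m,cv2.RETR_EXTERNAL,cv2.CHAIN_APPROX_NONE)[0]:
        if cv2.contourArea(k)<amin: continue
        P=np.array([atz(c,p[0],z)[:2] for p in k],np.float32)
        (x,y),(w,h),a=cv2.minAreaRect(P)
        if w<h: w,h,a=h,w,a+90
        out.append((round(x,1),round(y,1),round(w,1),round(h,1),round((a+90)%180-90,1),k.reshape(-1,2).mean(0).round(0).tolist()))
    return out
E
python3 - <<'E'
from h import *
c=cam('top')
hsv=cv2.cvtColor(c['pixels'],cv2.COLOR_BGR2HSV)
for p in [(203,221),(268,259),(293,256),(327,251),(358,262),(312,178),(130,210)]: print(p,hsv[p[1],p[0]])
for s in segs(c,22): print(s)
print('orange');
for s in segs(c,22,(8,120,80),(19,255,255),300): print(s)
c=cam('wrist'); print(c['tool_from_camera'],c['fov_y'],c['k1'])
E
```

```text
(203, 221) [ 24 187 180]
(268, 259) [ 24 189 186]
(293, 256) [ 25 181 186]
(327, 251) [ 24 181 187]
(358, 262) [ 24 185 186]
(312, 178) [ 15 169 143]
(130, 210) [ 10   9 175]
(409.9, -137.1, 29.9, 21.5, -14.6, [358.0, 262.0])
(420.5, 122.0, 59.2, 21.3, -22.1, [268.0, 259.0])
(430.1, 51.2, 49.6, 20.5, -17.6, [292.0, 255.0])
(442.0, -47.8, 68.1, 21.2, 22.6, [327.0, 251.0])
(531.4, 312.0, 40.0, 23.3, -13.2, [202.0, 221.0])
orange
(564.6, 522.3, 109.6, 80.3, -75.3, [130.0, 210.0])
(597.4, -6.3, 176.7, 123.9, 86.0, [312.0, 198.0])
[[ 4.22830295e-04 -9.61331990e-01 -2.75391768e-01  6.97433082e+01]
 [ 9.99999901e-01  4.43738215e-04 -1.36151045e-05  6.19250068e-01]
 [ 1.35290487e-04 -2.75391735e-01  9.61332083e-01 -1.24959996e+02]
 [ 0.00000000e+00  0.00000000e+00  0.00000000e+00  1.00000000e+00]] 63.79457517016788 -0.04857866201182424
```

Call:
drive_tool(commands=".31 -.18 -.02 0 0 0 60;.31 -.18 -.02 0 0 0 60;.31 -.18 -.02 0 0 0 60;.31 -.18 -.02 0 0 0 60;.31 -.18 -.02 0 0 0 60;.31 -.18 -.02 0 0 0 60;.31 -.18 -.02 0 0 0 60;.31 -.18 -.02 0 0 0 60;.31 -.18 -.02 0 0 0 60;.31 -.18 -.02 0 0 0 60;0 0 0 0 0 0 60;0 0 0 0 0 0 60")

```text
time_s: 3.5
eef_pos: [518.2, 301.3, 227.6]
ee_rot: [-0.0, 0.203, 0.979, -0.0]
force: [-0.8, 0.6, -0.5]
grip_width: 0.599
grip_force: 0.0
```

```bash
python3 - <<'E'
from h import *
s=sense(); print(s['eef_pos'],s['ee_rot'])
c=cam('wrist'); cv2.imwrite('pics/w1.png',c['pixels'])
for k in ['base','clamp_knob','block_40']:
    print(k,[(np.round(x['position']).tolist(),round(x['confidence'],2)) for x in boxes_of(c,k)[:2]])
print(segs(c,37))
import pickle; pickle.dump(c,open('w1.pkl','wb'))
E
```

```text
[518.23480588 301.27848558 227.59502765] [-4.42007971e-04  2.02740020e-01  9.79232475e-01 -2.20095293e-04]
base [([319.0, 174.0], 0.86)]
clamp_knob [([261.0, 157.0], 0.7)]
block_40 [([130.0, 156.0], 0.88), ([332.0, 184.0], 0.86)]
[(442.5, -19.7, 69.3, 38.3, 22.2, [25.0, 228.0]), (432.9, 69.4, 48.8, 28.7, -19.6, [81.0, 188.0]), (529.9, 309.7, 43.1, 21.6, -11.1, [331.0, 185.0]), (423.3, 133.2, 56.6, 20.7, -22.8, [128.0, 158.0])]
```

View pics/w1.png

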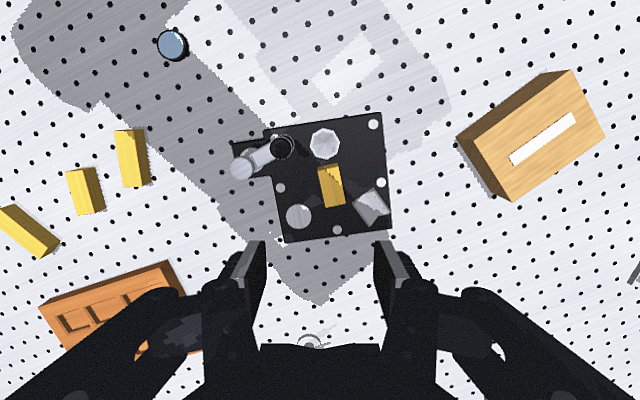

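The wrist view shows the base with plate corners at (264,130), (383,113), (391,228) and (283,243). The cone is at (325,143), the groove at (371,205), the flat at (299,216), the post at (241,167) and the knob top at (282,147), so the arm is at about 0.

```bash
cat >> h.py <<'E'
def rigid(L,W):
    L=np.array(L,float)[:,:2];W=np.array(W,float)[:,:2];l=L-L.mean(0);w=W-W.mean(0)
    th=np.arctan2((l[:,0]*w[:,1]-l[:,1]*w[:,0]).sum(),(l*w).sum())
    M=np.array([[np.cos(th),-np.sin(th)],[np.sin(th),np.cos(th)]]); t=W.mean(0)-M@L.mean(0)
    return th,M,t,(L@M.T+t-W)
E
python3 - <<'E'
from h import *; import pickle
c=pickle.load(open('w1.pkl','rb'))
L=[(-65,-62.5,15),(-65,62.5,15),(65,62.5,15),(65,-62.5,15),(-40,0,27),(35,40,27),(35,-40,18.9)]
U=[(264,130),(383,113),(391,228),(283,243),(325,143),(371,205),(299,216)]
W=[atz(c,u,l[2]) for u,l in zip(U,L)]
th,M,t,r=rigid(L,W); print('base',np.degrees(th),t,r.round(1))
post=M@[-34,-78]+t; print('post',post,'knob0',M@[-34,-34]+t, 'knob pi/2',M@[-78,-78]+t)
print('knob seen',atz(c,(282,147),90),proj(c,[*post,56]),[proj(c,[*(M@[-34,-34]+t),90])])
i=c['pixels'][90:260,210:420]; cv2.imwrite('pics/w1c.png',cv2.resize(i,None,fx=3.5,fy=3.5,interpolation=cv2.INTER_CUBIC))
E
```

```text
base -15.368630205582061 [529.00528689 309.6962967 ] [[-3.4 -0.8]
 [-3.   0.7]
 [ 1.   1.6]
 [-0.5  0.4]
 [ 1.1 -0.2]
 [ 4.6 -0.7]
 [ 0.1 -1. ]]
post [475.54890277 243.49648555] knob0 [487.21014487 285.92307429] knob pi/2 [433.12231403 255.15772764]
knob seen [471.64940942 288.80746998  90.        ] [244.11363614 165.77743451] [array([286.82507504, 165.70596754])]
```

View pics/w1c.png

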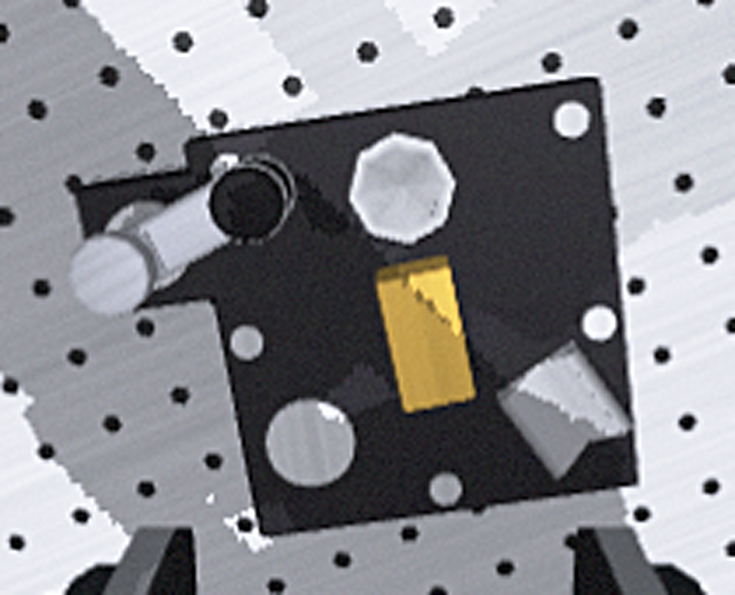

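Call:
drive_tool(commands="-.12 -.03 -.2 0 0 -.15 60;-.12 -.03 -.2 0 0 -.15 60;-.12 -.03 -.2 0 0 -.15 60;-.1 -.04 -.2 0 0 -.15 60;0 0 -.17 0 0 0 60;0 0 -.17 0 0 0 60;0 0 -.17 0 0 0 60;0 0 -.17 0 0 0 60;0 0 0 0 0 0 60;0 0 0 0 0 0 0;0 0 0 0 0 0 0;0 0 0 0 0 0 0;0 0 0 0 0 0 0;0 0 0 0 0 0 0;0 0 0 0 0 0 0;0 0 0 0 0 0 0;0 0 0 0 0 0 0", force=25)

```text
time_s: 5.12
eef_pos: [471.7, 289.6, 81.6]
ee_rot: [0.001, 0.425, 0.905, 0.001]
force: [-2.3, -0.4, 6.8]
grip_width: 0.201
grip_force: 25.4
```

Call:
drive_tool(commands="-.068 -.011 0 0 0 0 0;-.066 -.022 0 0 0 0 0;-.061 -.032 0 0 0 0 0;-.056 -.041 0 0 0 0 0;-.048 -.049 0 0 0 0 0;-.04 -.056 0 0 0 0 0;-.031 -.062 0 0 0 0 0;-.021 -.066 0 0 0 0 0;-.006 -.04 0 0 0 0 0;0 0 0 0 0 0 0;0 0 0 0 0 0 0")

```text
time_s: 6.03
eef_pos: [432.4, 251.8, 81.5]
ee_rot: [0.001, 0.425, 0.905, 0.001]
force: [-0.5, 0.6, 7.4]
grip_width: 0.198
grip_force: 25.8
```

Call:
drive_tool(commands="0 0 0 0 0 0 40;0 0 0 0 0 0 40;0 0 0 0 0 0 40;0 0 .2 0 0 0 40;0 0 .35 0 0 0 40;0 0 .35 0 0 0 40;0 0 .35 0 0 0 50;.16 .1 .1 0 0 .14 50;.16 .1 0 0 0 .14 50;.16 .1 0 0 0 .14 50;.16 .1 0 0 0 .14 50;.16 .1 0 0 0 .14 50;.16 .1 0 0 0 .14 50;0 0 0 0 0 0 50;0 0 0 0 0 0 50")

```text
time_s: 7.28
eef_pos: [527.5, 311.5, 214.4]
ee_rot: [-0.001, 0.109, 0.994, -0.0]
force: [-0.7, -0.5, 0.1]
grip_width: 0.497
grip_force: 0.0
```

```bash
python3 - <<'E'
from h import *; import pickle
c=cam('wrist'); pickle.dump(c,open('w2.pkl','wb'))
s=sense(); print(s['eef_pos'],s['ee_rot'])
print(segs(c,37))
i=c['pixels'][40:260,180:460]; cv2.imwrite('pics/w2c.png',cv2.resize(i,None,fx=2.7,fy=2.7,interpolation=cv2.INTER_CUBIC))
t=cam('top'); print(segs(t,22))
E
```

```text
[527.07921254 311.3140762  214.70381077] [-6.36163478e-04  1.09404777e-01  9.93997022e-01 -3.31294380e-04]
[(463.2, 1.7, 33.8, 19.9, -28.3, [6.0, 185.0]), (529.7, 309.3, 42.7, 21.0, -12.1, [317.0, 183.0]), (433.7, 72.0, 48.3, 33.0, -18.4, [53.0, 137.0]), (423.6, 133.6, 56.9, 19.8, -22.3, [109.0, 115.0])]
[(409.9, -137.1, 29.9, 21.5, -14.6, [358.0, 262.0]), (420.3, 122.3, 59.7, 21.8, -22.1, [268.0, 259.0]), (430.4, 51.1, 48.9, 20.5, -17.6, [292.0, 255.0]), (442.0, -47.8, 68.1, 21.2, 22.6, [327.0, 251.0])]
```

View pics/w2c.png

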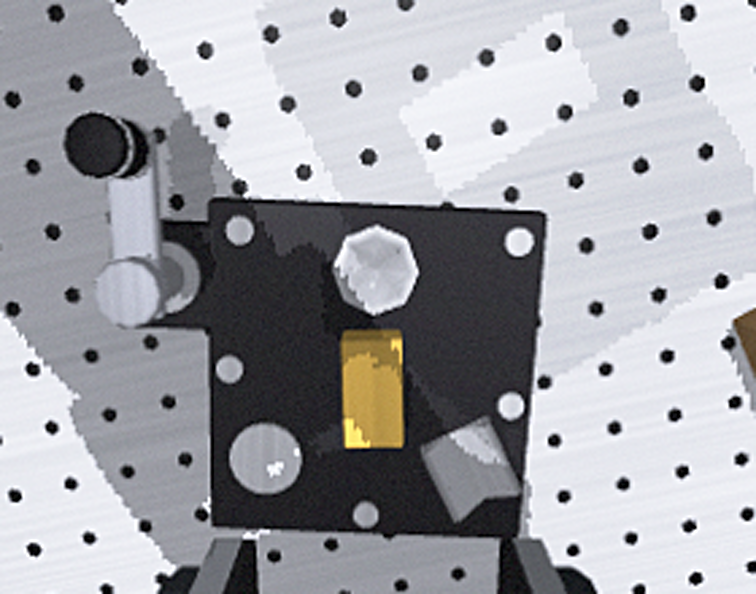

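The arm is swung to about 1.7 rad, with the knob at crop (95,145). The block on the base is clear, at crop (372,390). I'll grasp it.

Call:
drive_tool(commands=".04 -.025 -.2 0 0 0 50;0 0 -.35 0 0 0 50;0 0 -.35 0 0 0 50;0 0 -.35 0 0 0 50;0 0 -.25 0 0 0 50;0 0 -.21 0 0 0 50;0 0 0 0 0 0 50;0 0 0 0 0 0 0;0 0 0 0 0 0 0;0 0 0 0 0 0 0;0 0 0 0 0 0 0;0 0 0 0 0 0 0;0 0 0 0 0 0 0", force=45)

```text
time_s: 8.47
eef_pos: [532.3, 309.2, 46.2]
ee_rot: [0.001, 0.108, 0.994, 0.001]
force: [-2.1, -0.1, 7.8]
grip_width: 0.24
grip_force: 47.4
```

Call:
drive_tool(commands="0 0 .2 0 0 0 0;0 0 .35 0 0 0 0;0 0 .35 0 0 0 0;0 0 .35 0 0 0 0;.03 -.26 0 0 0 -.15 0;.03 -.26 0 0 0 -.15 0;.03 -.26 0 0 0 -.15 0;.03 -.26 0 0 0 -.15 0;.03 -.26 0 0 0 -.15 0;.03 -.26 0 0 0 -.15 0;.03 -.26 0 0 0 -.15 0;.03 -.26 0 0 0 -.15 0;.03 -.26 0 0 0 -.15 0;.03 -.26 0 0 0 -.15 0;.03 -.26 0 0 0 -.15 0;.03 -.26 0 0 0 -.15 0;0 0 0 0 0 0 0;0 0 0 0 0 0 0")

```text
time_s: 9.97
eef_pos: [567.6, -4.0, 169.7]
ee_rot: [0.0, 0.728, 0.685, 0.0]
force: [-0.3, 0.6, -2.1]
grip_width: 0.236
grip_force: 46.4
```

```bash
python3 - <<'E'
from h import *; import pickle
s=sense(); print(s['eef_pos'],s['ee_rot'],s['force'],s['grip_width'])
c=cam('wrist'); pickle.dump(c,open('w3.pkl','wb'))
print(segs(c,22,(8,120,60),(19,255,255),300))
cv2.imwrite('pics/w3.png',c['pixels'])
E
```

```text
[567.56637564  -3.96056978 169.65670964] [1.47993200e-04 7.28480269e-01 6.85066743e-01 1.82818673e-04] [-0.31074795  0.60109073 -2.06898954] 0.23634361106400026
[(599.5, -5.4, 177.0, 123.6, 85.9, [357.0, 172.0])]
```

View pics/w3.png

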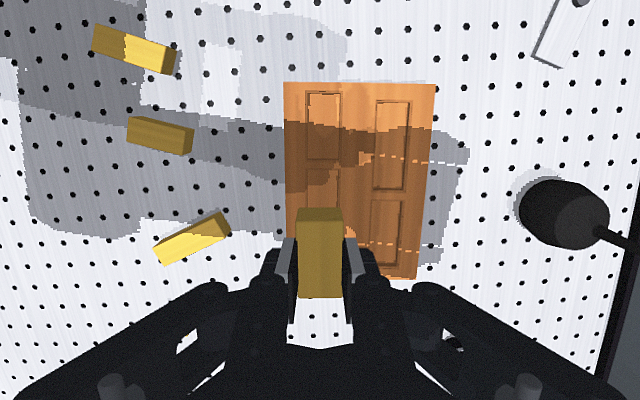

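The wrist view shows the case with three slots on the left (−x) and two on the right, so case +x runs along world +x. The held block 40's top face spans rows 219–298 around column 320.

```bash
cat >> h.py <<'E'
CASE=(599.5,-5.4,np.radians(-4.1))
SL={30:(-29,-55),40:(-29,-6),50:(-29,53),60:(29,-43.5),70:(29,36.5)}
def slot(n):
    x,y=SL[n];a=CASE[2];return np.array([CASE[0]+x*np.cos(a)-y*np.sin(a),CASE[1]+x*np.sin(a)+y*np.cos(a)])
E
python3 - <<'E'
from h import *; import pickle
c=pickle.load(open('w3.pkl','rb'))
hsv=cv2.cvtColor(c['pixels'],cv2.COLOR_BGR2HSV)
print(hsv[200:304:3,320].tolist())
for u in [(297,219),(342,219),(342,298),(297,298)]: print(atz(c,u,160.5))
print({n:slot(n).round(1).tolist() for n in SL})
# check visible slot corners z=22 : slot50 and slot70 outlines
for u in [(306,91),(341,91),(341,159),(306,160),(377,101),(411,101),(404,190),(375,187)]: print(u,atz(c,u,22).round(1)[:2])
for n,l in ((50,55),(70,75)):
  for sx,sy in ((-1,1),(1,1),(1,-1),(-1,-1)):
    a=CASE[2];d=np.array([[np.cos(a),-np.sin(a)],[np.sin(a),np.cos(a)]])@[sx*13.5,sy*l/2]; print(n,(slot(n)+d).round(1))
E
```

```text
[[13, 153, 138], [14, 157, 133], [15, 153, 138], [21, 157, 109], [21, 155, 110], [21, 153, 107], [22, 171, 103], [20, 155, 132], [20, 158, 142], [22, 154, 141], [21, 153, 143], [19, 156, 139], [20, 157, 141], [20, 154, 144], [20, 156, 139], [21, 151, 145], [21, 153, 140], [21, 151, 137], [22, 152, 139], [22, 153, 140], [21, 152, 141], [22, 155, 140], [21, 156, 136], [21, 159, 141], [20, 152, 143], [19, 160, 143], [20, 154, 141], [20, 154, 141], [20, 152, 138], [21, 149, 140], [21, 154, 137], [21, 150, 139], [21, 154, 139], [115, 12, 255], [115, 6, 245]]
[559.30914752  18.83074205 160.5       ]
[579.18854693  17.60958496 160.5       ]
[577.56568343 -22.54343268 160.5       ]
[556.04365832 -21.21454122 160.5       ]
{30: [566.6, -58.2], 40: [570.1, -9.3], 50: [574.4, 49.5], 60: [625.3, -50.9], 70: [631.0, 28.9]}
(306, 91) [562.2  78.9]
(341, 91) [590.5  77.2]
(341, 159) [588.   21.7]
(306, 160) [558.2  22.7]
(377, 101) [619.5  67.7]
(411, 101) [647.4  66.2]
(404, 190) [642.2  -8.9]
(375, 187) [616.7  -4.7]
50 [562.9  77.9]
50 [589.8  76. ]
50 [585.9  21.1]
50 [558.9  23.1]
70 [620.3  67.3]
70 [647.2  65.4]
70 [641.8  -9.4]
70 [614.9  -7.5]
```

Call:
drive_tool(commands=".021 -.073 0 0 0 -.01 0;0 0 -.3 0 0 0 0;0 0 -.3 0 0 0 0;0 0 -.3 0 0 0 0;0 0 -.2 0 0 0 0;0 0 -.06 0 0 0 0;0 0 -.05 0 0 0 0;0 0 -.03 0 0 0 0;0 0 0 0 0 0 0;0 0 0 0 0 0 0")

```text
time_s: 10.85
eef_pos: [570.3, -10.4, 46.4]
ee_rot: [0.001, 0.731, 0.683, 0.001]
force: [0.0, 0.1, -0.9]
grip_width: 0.237
grip_force: 46.3
```

Call:
drive_tool(commands="0 0 -.02 0 0 0 0;0 0 0 0 0 0 0;0 0 0 0 0 0 45;0 0 0 0 0 0 45;0 0 0 0 0 0 45;0 0 .1 0 0 0 45;0 0 .3 0 0 0 45;0 0 .4 0 0 0 45;-.126 .056 .4 0 0 .155 50;-.126 .056 0 0 0 .155 50;-.126 .056 0 0 0 .155 50;-.126 .056 0 0 0 .155 50;-.126 .056 0 0 0 .155 50")

```text
time_s: 11.93
eef_pos: [506.2, 17.8, 163.6]
ee_rot: [0.0, 0.49, 0.872, 0.0]
force: [1.0, -0.0, 0.2]
grip_width: 0.499
grip_force: 0.0
```

Call:
drive_tool(commands="-.126 .056 0 0 0 .155 50;-.126 .056 0 0 0 .155 50;-.126 .056 0 0 0 .155 50;-.126 .056 0 0 0 .155 50;-.126 .056 0 0 0 .155 50;-.126 .056 0 0 0 .155 50;0 0 0 0 0 0 50;0 0 0 0 0 0 50")

```text
time_s: 12.6
eef_pos: [431.5, 51.2, 163.4]
ee_rot: [0.001, 0.151, 0.989, -0.0]
force: [-0.3, 0.2, 0.3]
grip_width: 0.498
grip_force: 0.0
```

```bash
cat >> h.py <<'E'
def tyaw(s):
    q=s['ee_rot']; y=q2R(q)[:,1]; return np.degrees(np.arctan2(y[1],y[0]))
def top_face(c,z):
    """centre of block top faces: bright-side segmentation, all blobs"""
    return segs(c,z)
E
python3 - <<'E'
from h import *; import pickle
s=sense(); print(s['eef_pos'],tyaw(s))
c=cam('wrist'); pickle.dump(c,open('w4.pkl','wb'))
for x in segs(c,22): print(x)
cv2.imwrite('pics/w4.png',c['pixels'])
for x in segs(cam('top'),22): print('top',x)
E
```

```text
[431.45662026  51.20033525 163.44125017] 72.66675899136565
(570.4, -11.5, 42.0, 32.9, 81.7, [303.0, 335.0])
(409.4, -130.4, 33.9, 31.2, -17.2, [117.0, 222.0])
(439.8, -43.7, 67.5, 28.4, 22.7, [222.0, 229.0])
(416.4, -40.2, 20.6, 6.6, 23.7, [213.0, 204.0])
(430.6, 52.0, 48.8, 20.9, -17.9, [319.0, 188.0])
(420.8, 122.1, 59.1, 21.6, -22.6, [396.0, 153.0])
top (409.9, -137.1, 29.9, 21.5, -14.6, [358.0, 262.0])
top (442.0, -47.8, 68.1, 21.2, 22.6, [327.0, 251.0])
top (569.0, -9.6, 40.7, 23.4, 89.3, [313.0, 207.0])
```

View pics/w4.png

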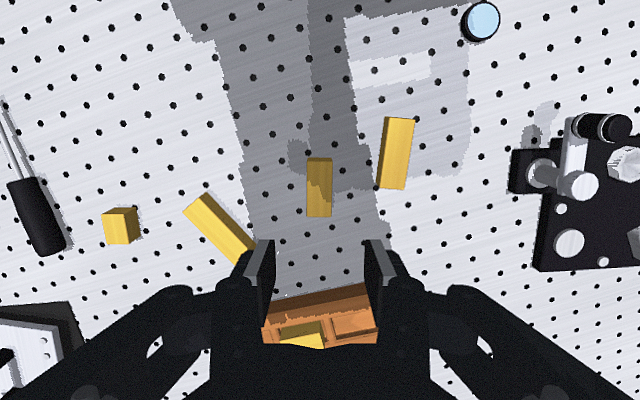

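Block 40 is in its slot at (300,338). Block 50 is centred under the tool at (319,188), and block 60 is at (396,153).

Call:
drive_tool(commands="-.008 .008 -.25 0 0 0 50;0 0 -.35 0 0 0 50;0 0 -.35 0 0 0 50;0 0 -.25 0 0 0 50;0 0 -.14 0 0 0 50;0 0 0 0 0 0 50;0 0 0 0 0 0 0;0 0 0 0 0 0 0;0 0 0 0 0 0 0;0 0 0 0 0 0 0;0 0 0 0 0 0 0;0 0 0 0 0 0 0;0 0 .2 0 0 0 0;0 0 .3 0 0 0 0;0 0 .35 0 0 0 0", force=45)

```text
time_s: 13.95
eef_pos: [429.4, 52.1, 114.1]
ee_rot: [-0.002, 0.149, 0.989, 0.0]
force: [1.0, -0.3, -2.2]
grip_width: 0.241
grip_force: 44.8
```

Call:
drive_tool(commands=".131 0 0 0 0 -.155 0;.131 0 0 0 0 -.155 0;.131 0 0 0 0 -.155 0;.131 0 0 0 0 -.155 0;.131 0 0 0 0 -.155 0;.131 0 0 0 0 -.155 0;.131 0 0 0 0 -.155 0;.131 0 0 0 0 -.155 0;.131 0 0 0 0 -.155 0;.131 0 0 0 0 -.155 0;.131 -.02 0 0 0 -.155 0;0 0 0 0 0 0 0;0 0 0 0 0 0 0")

```text
time_s: 15.03
eef_pos: [574.2, 50.0, 113.4]
ee_rot: [-0.0, 0.73, 0.684, -0.0]
force: [0.0, 0.0, -2.2]
grip_width: 0.239
grip_force: 44.9
```

```bash
python3 - <<'E'
from h import *
s=sense(); print(s['eef_pos'],tyaw(s),s['grip_width'])
c=cam('wrist')
z=s['eef_pos'][2]-9.5
for x in segs(c,z,(18,120,120)): print(x)
for x in segs(c,22): print(x)
print(segs(c,22,(8,120,60),(19,255,255),300))
E
```

```text
[574.20892412  49.98891721 113.43808332] -3.7257744550652214 0.23909129977428312
(574.5, 49.0, 53.6, 21.8, 86.3, [319.0, 262.0])
(481.9, 121.7, 37.0, 13.6, -22.8, [88.0, 120.0])
(571.9, 10.1, 95.1, 35.0, 86.3, [320.0, 252.0])
(423.3, 124.0, 59.5, 24.6, -22.8, [87.0, 119.0])
[(568.4, -45.1, 54.5, 48.2, -3.7, [319.0, 324.0]), (602.3, 34.3, 123.6, 104.2, -4.1, [359.0, 209.0])]
```

Call:
drive_tool(commands=".002 .012 -.2 0 0 0 0;0 0 -.2 0 0 0 0;0 0 -.14 0 0 0 0;0 0 -.06 0 0 0 0;0 0 -.05 0 0 0 0;0 0 -.03 0 0 0 0;0 0 0 0 0 0 0;0 0 0 0 0 0 0")

```text
time_s: 15.75
eef_pos: [574.5, 50.1, 46.2]
ee_rot: [0.001, 0.73, 0.683, -0.001]
force: [-0.9, -6.0, -3.8]
grip_width: 0.241
grip_force: 45.7
```

Call:
drive_tool(commands="0 -.02 0 0 0 0 0;0 0 -.02 0 0 0 0;0 0 -.01 0 0 0 0;0 0 0 0 0 0 0")

```text
time_s: 16.08
eef_pos: [575.0, 49.3, 43.5]
ee_rot: [0.0, 0.731, 0.683, 0.0]
force: [-1.3, -0.6, 3.0]
grip_width: 0.24
grip_force: 46.7
```

Call:
drive_tool(commands="0 0 0 0 0 0 45;0 0 0 0 0 0 45;0 0 0 0 0 0 45;0 0 .1 0 0 0 45;0 0 .3 0 0 0 45;0 0 .4 0 0 0 45;0 0 .4 0 0 0 50")

```text
time_s: 16.67
eef_pos: [574.2, 49.3, 164.5]
ee_rot: [-0.001, 0.731, 0.683, -0.0]
force: [0.5, -0.4, 0.6]
grip_width: 0.496
grip_force: 0.0
```

Call:
drive_tool(commands="-.14 .066 0 0 0 .145 50;-.14 .066 0 0 0 .145 50;-.14 .066 0 0 0 .145 50;-.14 .066 0 0 0 .145 50;-.14 .066 0 0 0 .145 50;-.14 .066 0 0 0 .145 50;-.14 .066 0 0 0 .145 50;-.14 .066 0 0 0 .145 50;-.14 .066 0 0 0 .145 50;-.14 .066 0 0 0 .145 50;-.14 .066 0 0 0 .145 50;0 0 0 0 0 0 50;0 0 0 0 0 0 50")

```text
time_s: 17.75
eef_pos: [421.0, 121.9, 163.4]
ee_rot: [0.001, 0.193, 0.981, 0.0]
force: [0.6, 0.2, -1.1]
grip_width: 0.5
grip_force: 0.0
```

```bash
python3 - <<'E'
from h import *
s=sense(); print(s['eef_pos'],tyaw(s),s['grip_width'])
c=cam('wrist')
for x in segs(c,22): print(x)
t=cam('top')
for x in segs(t,22): print('top',x)
for x in segs(t,35): print('top35',x)
print(segs(t,22,(8,120,60),(33,255,255),300))
E
```

```text
[420.9640197  121.89330045 163.43372645] 67.7494148323865 0.4995100405122392
(567.4, 58.9, 37.3, 15.2, 84.6, [317.0, 342.0])
(409.4, -126.7, 37.6, 37.3, 72.3, [71.0, 273.0])
(439.2, -40.4, 68.2, 35.5, 22.2, [166.0, 267.0])
(420.2, 123.1, 60.1, 21.2, -21.6, [320.0, 188.0])
top (409.9, -137.1, 29.9, 21.5, -14.6, [358.0, 262.0])
top (442.0, -47.8, 68.1, 21.2, 22.6, [327.0, 251.0])
top (569.0, -9.6, 40.7, 23.4, 89.3, [313.0, 207.0])
top (575.3, 51.3, 52.2, 23.4, 89.5, [292.0, 205.0])
top35 (410.0, -135.7, 29.6, 21.3, -14.6, [358.0, 262.0])
top35 (441.8, -47.2, 67.5, 21.0, 22.6, [327.0, 251.0])
top35 (567.5, -9.4, 40.3, 23.2, 89.3, [313.0, 207.0])
top35 (573.8, 50.9, 51.7, 23.2, 89.5, [292.0, 205.0])
[(564.3, 516.7, 120.4, 83.9, -75.4, [132.0, 211.0]), (597.3, -6.2, 176.9, 124.1, 86.0, [312.0, 198.0])]
```

Call:
drive_tool(commands="-.006 .01 -.25 0 0 0 50;0 0 -.35 0 0 0 50;0 0 -.35 0 0 0 50;0 0 -.25 0 0 0 50;0 0 -.14 0 0 0 50;0 0 0 0 0 0 50;0 0 0 0 0 0 0;0 0 0 0 0 0 0;0 0 0 0 0 0 0;0 0 0 0 0 0 0;0 0 0 0 0 0 0;0 0 0 0 0 0 0;0 0 .2 0 0 0 0;0 0 .3 0 0 0 0;0 0 .35 0 0 0 0", force=45)

```text
time_s: 19.1
eef_pos: [419.0, 122.8, 114.0]
ee_rot: [-0.002, 0.192, 0.981, -0.0]
force: [1.4, 0.2, -2.7]
grip_width: 0.238
grip_force: 45.0
```

Call:
drive_tool(commands=".186 -.158 0 0 0 -.145 0;.186 -.158 0 0 0 -.145 0;.186 -.158 0 0 0 -.145 0;.186 -.158 0 0 0 -.145 0;.186 -.158 0 0 0 -.145 0;.186 -.158 0 0 0 -.145 0;.186 -.158 0 0 0 -.145 0;.186 -.158 0 0 0 -.145 0;.186 -.158 0 0 0 -.145 0;.186 -.158 0 0 0 -.145 0;.186 -.158 0 0 0 -.145 0;0 0 0 0 0 0 0;0 0 0 0 0 0 0;0 0 0 0 0 0 0")

```text
time_s: 20.27
eef_pos: [624.1, -50.5, 113.4]
ee_rot: [-0.001, 0.73, 0.683, -0.0]
force: [0.2, -0.1, -2.5]
grip_width: 0.241
grip_force: 45.1
```

```bash
python3 - <<'E'
from h import *
s=sense(); print(s['eef_pos'],tyaw(s),s['grip_width'])
c=cam('wrist')
cv2.imwrite('pics/w6.png',cv2.resize(c['pixels'][120:340,200:440],None,fx=2.5,fy=2.5,interpolation=cv2.INTER_CUBIC))
z=s['eef_pos'][2]-9
for x in segs(c,z,(18,120,120)): print(x)
print(segs(c,22,(8,120,60),(33,255,255),300))
t=cam('top')
for x in segs(t,s['eef_pos'][2]-9): print('top',x)
E
```

```text
[624.13720871 -50.53468458 113.37625063] -3.829213204983687 0.24097634717432
(495.4, -76.8, 18.1, 13.4, -17.3, [71.0, 323.0])
(624.6, -49.8, 58.7, 21.6, 86.2, [319.0, 259.0])
(514.3, -21.9, 43.0, 13.4, 22.2, [76.0, 219.0])
(590.8, 0.6, 25.8, 14.1, 86.7, [232.0, 158.0])
(594.0, 40.4, 32.5, 14.4, 86.6, [226.0, 57.0])
[(420.8, -129.6, 41.8, 38.5, -17.3, [78.0, 316.0]), (449.9, -44.6, 82.9, 21.9, 22.6, [84.0, 215.0]), (597.8, -27.4, 221.0, 123.5, 85.8, [283.0, 152.0])]
top (410.3, -128.1, 28.1, 20.3, -14.6, [358.0, 262.0])
top (565.9, 59.9, 27.3, 22.0, 89.5, [288.0, 205.0])
```

View pics/w6.png

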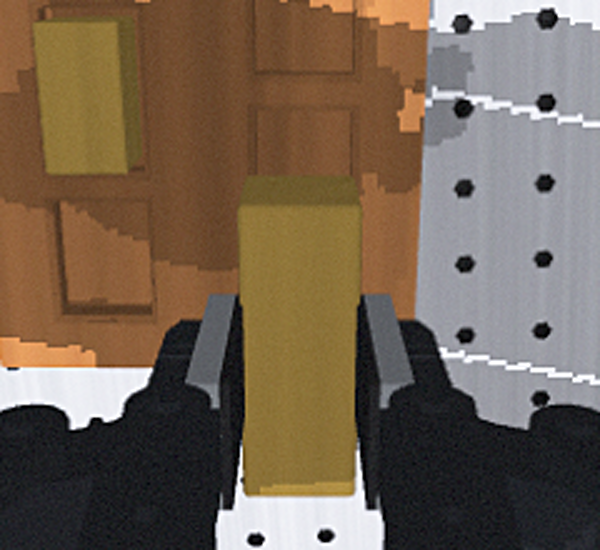

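The held block's top face measures (624.6, −49.8). The target slot's far edge is visible at crop (305,105). I'll shift slightly and insert.

Call:
drive_tool(commands=".008 -.013 -.2 0 0 0 0;0 0 -.2 0 0 0 0;0 0 -.14 0 0 0 0;0 0 -.06 0 0 0 0;0 0 -.05 0 0 0 0;0 0 -.03 0 0 0 0;0 0 -.02 0 0 0 0;0 0 0 0 0 0 0;0 0 0 0 0 0 0")

```text
time_s: 21.12
eef_pos: [625.8, -52.3, 44.3]
ee_rot: [0.0, 0.731, 0.683, 0.0]
force: [0.7, 0.0, -2.7]
grip_width: 0.244
grip_force: 45.1
```

Call:
drive_tool(commands="0 0 -.01 0 0 0 0;0 0 0 0 0 0 45;0 0 0 0 0 0 45;0 0 0 0 0 0 45;0 0 .1 0 0 0 45;0 0 .3 0 0 0 45;0 0 .4 0 0 0 45;0 0 .4 0 0 0 50")

```text
time_s: 21.78
eef_pos: [625.1, -52.2, 164.6]
ee_rot: [-0.0, 0.731, 0.683, -0.0]
force: [0.4, 0.1, 0.3]
grip_width: 0.5
grip_force: 0.0
```

Call:
drive_tool(commands="-.184 .005 0 0 0 -.141 50;-.184 .005 0 0 0 -.141 50;-.184 .005 0 0 0 -.141 50;-.184 .005 0 0 0 -.141 50;-.184 .005 0 0 0 -.141 50;-.184 .005 0 0 0 -.141 50;-.184 .005 0 0 0 -.141 50;-.184 .005 0 0 0 -.141 50;-.184 .005 0 0 0 -.141 50;-.184 .005 0 0 0 -.141 50;0 0 0 0 0 0 50;0 0 0 0 0 0 50")

```text
time_s: 22.78
eef_pos: [441.7, -47.5, 163.7]
ee_rot: [0.0, 0.98, 0.197, 0.001]
force: [-0.3, -0.4, 0.6]
grip_width: 0.501
grip_force: 0.0
```

```bash
python3 - <<'E'
from h import *
s=sense(); print(s['eef_pos'],tyaw(s),s['grip_width'])
c=cam('wrist')
for x in segs(c,22): print(x)
t=cam('top')
for x in segs(t,22): print('top',x)
for x in segs(t,35): print('top35',x)
E
```

```text
[441.67928796 -47.46073117 163.72309851] -67.2846974971067 0.5011982355586695
(419.2, -138.6, 22.2, 15.0, 67.8, [402.0, 251.0])
(443.3, -47.5, 68.2, 21.3, 22.4, [320.0, 188.0])
(612.9, -76.1, 17.6, 4.2, -65.9, [442.0, 2.0])
(571.6, -8.7, 41.6, 26.0, 87.9, [339.0, 19.0])
(562.6, 36.1, 19.5, 8.3, -67.7, [281.0, 4.0])
top (570.4, -8.2, 37.8, 20.5, 89.5, [313.0, 206.0])
top (575.3, 51.3, 52.2, 23.4, 89.5, [292.0, 205.0])
top (626.1, -52.9, 61.6, 24.4, 86.3, [328.0, 187.0])
top35 (568.9, -8.0, 37.4, 20.3, 89.5, [313.0, 206.0])
top35 (573.8, 50.9, 51.7, 23.2, 89.5, [292.0, 205.0])
top35 (624.1, -52.2, 61.1, 24.2, 86.3, [328.0, 187.0])
```

Call:
drive_tool(commands=".014 0 -.25 0 0 0 50;0 0 -.35 0 0 0 50;0 0 -.35 0 0 0 50;0 0 -.25 0 0 0 50;0 0 -.14 0 0 0 50;0 0 0 0 0 0 50;0 0 0 0 0 0 0;0 0 0 0 0 0 0;0 0 0 0 0 0 0;0 0 0 0 0 0 0;0 0 0 0 0 0 0;0 0 0 0 0 0 0;0 0 .2 0 0 0 0;0 0 .3 0 0 0 0;0 0 .35 0 0 0 0", force=45)

```text
time_s: 24.13
eef_pos: [441.8, -46.9, 113.9]
ee_rot: [-0.001, 0.981, 0.196, -0.002]
force: [1.1, -0.4, -2.4]
grip_width: 0.239
grip_force: 44.9
```

Call:
drive_tool(commands=".188 .076 0 0 0 .141 0;.188 .076 0 0 0 .141 0;.188 .076 0 0 0 .141 0;.188 .076 0 0 0 .141 0;.188 .076 0 0 0 .141 0;.188 .076 0 0 0 .141 0;.188 .076 0 0 0 .141 0;.188 .076 0 0 0 .141 0;.188 .076 0 0 0 .141 0;.188 .076 0 0 0 .141 0;0 0 0 0 0 0 0;0 0 0 0 0 0 0;0 0 0 0 0 0 0")

```text
time_s: 25.22
eef_pos: [630.2, 28.5, 113.3]
ee_rot: [-0.001, 0.731, 0.682, -0.001]
force: [-0.0, -0.9, -3.7]
grip_width: 0.241
grip_force: 45.1
```

```bash
python3 - <<'E'
from h import *
s=sense(); print(s['eef_pos'],tyaw(s),s['grip_width'])
c=cam('wrist')
z=s['eef_pos'][2]-9
for x in segs(c,z,(18,120,120)): print(x)
for x in segs(c,z,(18,120,60)): print('all',x)
E
```

```text
[630.1595241   28.52834741 113.3027695 ] -3.994091463238817 0.24140327412012513
(593.0, 28.9, 23.9, 14.3, 86.6, [238.0, 265.0])
(629.9, 21.9, 80.9, 21.9, 85.9, [320.0, 268.0])
(596.0, 67.8, 32.8, 14.2, 86.5, [234.0, 186.0])
all (594.6, 31.5, 29.3, 17.1, 86.6, [241.0, 261.0])
all (630.2, 24.1, 85.3, 22.0, 85.9, [320.0, 264.0])
all (597.5, 68.3, 34.0, 17.1, 86.5, [236.0, 184.0])
```

Call:
drive_tool(commands=".009 .003 -.2 0 0 0 0;0 0 -.2 0 0 0 0;0 0 -.14 0 0 0 0;0 0 -.06 0 0 0 0;0 0 -.05 0 0 0 0;0 0 -.03 0 0 0 0;0 0 -.02 0 0 0 0;0 0 0 0 0 0 0;0 0 0 0 0 0 0")

```text
time_s: 26.02
eef_pos: [632.1, 28.9, 44.3]
ee_rot: [0.0, 0.731, 0.683, 0.0]
force: [-1.0, 0.4, -2.2]
grip_width: 0.24
grip_force: 45.1
```

Call:
drive_tool(commands="0 0 -.01 0 0 0 0;0 0 0 0 0 0 45;0 0 0 0 0 0 45;0 0 0 0 0 0 45;0 0 .1 0 0 0 45;0 0 .3 0 0 0 45;0 0 .4 0 0 0 45;0 0 .4 0 0 0 50")

```text
time_s: 26.68
eef_pos: [631.4, 29.0, 164.7]
ee_rot: [-0.0, 0.731, 0.683, -0.0]
force: [0.4, -0.2, 0.1]
grip_width: 0.503
grip_force: 0.0
```

Call:
drive_tool(commands="-.184 -.137 0 0 0 .147 50;-.184 -.137 0 0 0 .147 50;-.184 -.137 0 0 0 .147 50;-.184 -.137 0 0 0 .147 50;-.184 -.137 0 0 0 .147 50;-.184 -.137 0 0 0 .147 50;-.184 -.137 0 0 0 .147 50;-.184 -.137 0 0 0 .147 50;-.184 -.137 0 0 0 .147 50;-.184 -.137 0 0 0 .147 50;-.184 -.137 0 0 0 .147 50;-.184 -.137 0 0 0 .147 50;0 0 0 0 0 0 50;0 0 0 0 0 0 50")

```text
time_s: 27.85
eef_pos: [411.0, -136.0, 163.6]
ee_rot: [0.001, 0.128, 0.992, -0.0]
force: [0.7, 0.0, 0.3]
grip_width: 0.503
grip_force: 0.0
```

```bash
python3 - <<'E'
from h import *
s=sense(); print(s['eef_pos'],tyaw(s),s['grip_width'])
c=cam('wrist')
for x in segs(c,22): print(x)
t=cam('top')
for x in segs(t,22): print('top',x)
E
```

```text
[ 410.98666783 -135.9576841   163.63648811] 75.28599489581079 0.5027281762368764
(632.8, -64.1, 48.6, 23.8, 25.1, [441.0, 370.0])
(629.2, 62.0, 33.6, 6.8, 37.1, [557.0, 341.0])
(565.3, 9.5, 28.3, 7.2, 38.3, [502.0, 302.0])
(578.0, 55.0, 61.0, 38.0, 86.5, [549.0, 302.0])
(410.4, -136.9, 29.3, 21.4, -15.4, [317.0, 190.0])
top (570.4, -9.7, 40.7, 20.5, 89.5, [313.0, 206.0])
top (575.3, 51.3, 52.2, 23.4, 89.5, [292.0, 205.0])
top (626.1, -52.9, 61.6, 24.4, 86.3, [328.0, 187.0])
top (632.3, 27.6, 71.3, 24.4, 86.1, [300.0, 186.0])
```

Call:
drive_tool(commands="-.004 -.009 -.25 0 0 0 50;0 0 -.35 0 0 0 50;0 0 -.35 0 0 0 50;0 0 -.25 0 0 0 50;0 0 -.14 0 0 0 50;0 0 0 0 0 0 50;0 0 0 0 0 0 0;0 0 0 0 0 0 0;0 0 0 0 0 0 0;0 0 0 0 0 0 0;0 0 0 0 0 0 0;0 0 0 0 0 0 0;0 0 .2 0 0 0 0;0 0 .3 0 0 0 0;0 0 .35 0 0 0 0", force=45)

```text
time_s: 29.2
eef_pos: [409.8, -135.8, 114.2]
ee_rot: [-0.001, 0.127, 0.992, 0.001]
force: [0.4, -1.5, -1.6]
grip_width: 0.241
grip_force: 44.9
```

Call:
drive_tool(commands=".13 .066 0 0 0 -.147 0;.13 .066 0 0 0 -.147 0;.13 .066 0 0 0 -.147 0;.13 .066 0 0 0 -.147 0;.13 .066 0 0 0 -.147 0;.13 .066 0 0 0 -.147 0;.13 .066 0 0 0 -.147 0;.13 .066 0 0 0 -.147 0;.13 .066 0 0 0 -.147 0;.13 .066 0 0 0 -.147 0;.13 .066 0 0 0 -.147 0;.13 .066 0 0 0 -.147 0;0 0 0 0 0 0 0;0 0 0 0 0 0 0;0 0 0 0 0 0 0")

```text
time_s: 30.45
eef_pos: [566.0, -57.3, 113.7]
ee_rot: [-0.0, 0.73, 0.684, -0.0]
force: [-0.2, -0.5, -1.9]
grip_width: 0.235
grip_force: 44.9
```

```bash
python3 - <<'E'
from h import *
s=sense(); print(s['eef_pos'],tyaw(s),s['grip_width'])
c=cam('wrist')
z=s['eef_pos'][2]-9
for x in segs(c,z,(18,120,120)): print(x)
for x in segs(c,z,(18,120,60)): print('all',x)
E
```

```text
[565.98939625 -57.32131252 113.68232576] -3.727084153293371 0.2349828115919985
(566.2, -55.7, 29.0, 21.6, 86.3, [319.0, 260.0])
(605.9, -29.6, 39.3, 16.6, 87.1, [407.0, 197.0])
(570.7, -1.6, 26.0, 13.9, 86.9, [321.0, 141.0])
(609.5, 22.6, 45.5, 17.2, 86.0, [415.0, 70.0])
(573.7, 36.8, 29.5, 14.4, 86.4, [323.0, 40.0])
all (566.4, -52.2, 36.1, 21.6, 86.3, [319.0, 254.0])
all (605.6, -28.7, 40.9, 17.0, 86.2, [405.0, 197.0])
all (570.7, -1.6, 25.9, 14.4, 86.3, [321.0, 142.0])
all (609.5, 22.6, 45.5, 17.2, 86.0, [416.0, 73.0])
all (573.6, 36.4, 30.3, 14.4, 86.4, [323.0, 41.0])
```

Call:
drive_tool(commands=".006 -.018 -.2 0 0 0 0;0 0 -.2 0 0 0 0;0 0 -.14 0 0 0 0;0 0 -.06 0 0 0 0;0 0 -.05 0 0 0 0;0 0 -.03 0 0 0 0;0 0 -.02 0 0 0 0;0 0 0 0 0 0 0;0 0 0 0 0 0 0")

```text
time_s: 31.25
eef_pos: [567.5, -59.0, 44.2]
ee_rot: [0.0, 0.731, 0.683, 0.0]
force: [-0.1, 0.1, -1.0]
grip_width: 0.238
grip_force: 44.9
```

Call:
drive_tool(commands="0 0 -.01 0 0 0 0;0 0 0 0 0 0 45;0 0 0 0 0 0 45;0 0 0 0 0 0 45;0 0 .1 0 0 0 45;0 0 .3 0 0 0 45;0 0 .4 0 0 0 45;0 0 .4 0 0 0 50")

```text
time_s: 31.92
eef_pos: [566.7, -58.7, 164.6]
ee_rot: [-0.0, 0.731, 0.683, -0.0]
force: [0.3, -0.5, -1.0]
grip_width: 0.503
grip_force: 0.0
```

Call:
drive_tool(commands="-.034 -.239 .06 0 0 .146 60;-.034 -.239 .06 0 0 .146 60;-.034 -.239 .06 0 0 .146 60;-.034 -.239 .06 0 0 .146 60;-.034 -.239 .06 0 0 .146 60;-.034 -.239 .06 0 0 .146 60;-.034 -.239 .06 0 0 .146 60;-.034 -.239 .06 0 0 .146 60;-.034 -.239 .06 0 0 .146 60;-.034 -.239 .06 0 0 .146 60;-.034 -.239 .06 0 0 .146 60;0 0 0 0 0 0 60;0 0 0 0 0 0 60")

```text
time_s: 33.0
eef_pos: [529.5, -322.5, 229.3]
ee_rot: [0.0, 0.189, 0.982, -0.0]
force: [-0.2, -0.2, -1.3]
grip_width: 0.6
grip_force: 0.0
```

```bash
python3 - <<'E'
from h import *; import pickle
s=sense(); print(s['eef_pos'],tyaw(s),s['grip_width'])
c=cam('wrist'); pickle.dump(c,open('w8.pkl','wb'))
t=cam('top')
for x in segs(t,35): print('top',x)
for n,d in (('w',c),('t',t)):
  for k in ('plate','plate_handle'): print(n,k,[(np.round(x['position'],1).tolist(),round(x['confidence'],2),atz(d,x['position'],59).round(1).tolist()) for x in boxes_of(d,k)[:2]])
cv2.imwrite('pics/w8.png',cv2.resize(c['pixels'][40:310,140:500],None,fx=2.2,fy=2.2,interpolation=cv2.INTER_CUBIC))
E
```

```text
[ 529.53459377 -322.52102325  229.3392092 ] 68.19632267461971 0.6001963400994427
top (565.6, -58.3, 28.9, 20.3, 89.5, [330.0, 207.0])
top (568.9, -9.4, 40.3, 20.3, 89.5, [313.0, 206.0])
top (573.8, 50.9, 51.7, 23.2, 89.5, [292.0, 205.0])
top (624.0, -52.3, 61.1, 24.1, 85.9, [328.0, 187.0])
top (630.2, 27.4, 70.7, 24.2, 85.9, [300.0, 186.0])
w plate [([196.7, 279.9], 0.72, [578.8, -479.4, 59.0]), ([309.0, 173.6], 0.61, [518.0, -327.8, 59.0])]
w plate_handle [([310.4, 174.7], 0.83, [519.5, -326.9, 59.0])]
t plate [([408.7, 217.9], 0.74, [531.4, -279.6, 59.0])]
t plate_handle [([409.3, 213.4], 0.72, [544.1, -281.7, 59.0])]
```

View pics/w8.png

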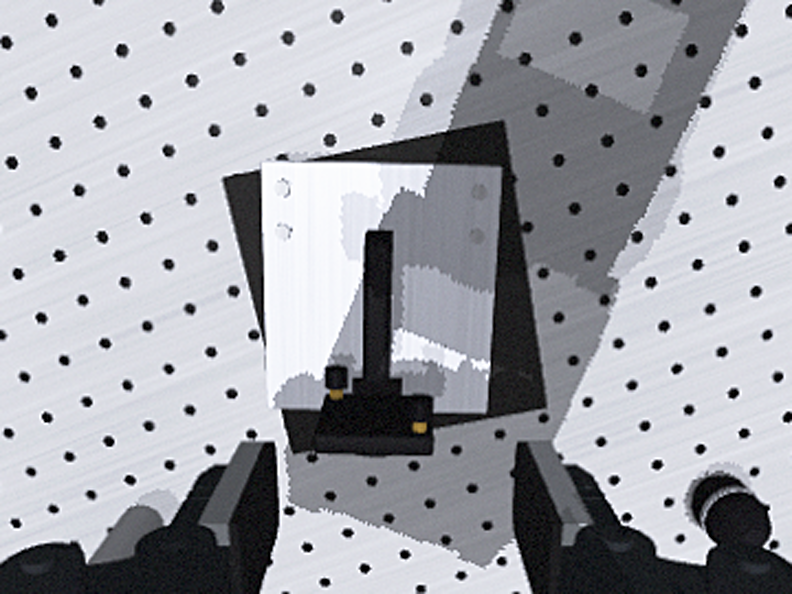

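The plate's top corners are at crop (262,162), (502,166), (268,407) and (488,413). The handle bar runs from crop (378,232) down to the mount, which sits on the near side. All five blocks are in their slots.

```bash
python3 - <<'E'
from h import *; import pickle
c=pickle.load(open('w8.pkl','rb')); s=sense()
f=lambda u:(u[0]/2.2+140,u[1]/2.2+40)
L=[(-62,-55),(-62,55),(58,-55),(58,55)]; U=[(262,162),(502,166),(268,407),(488,413)]
W=[atz(c,f(u),26) for u in U]
th,M,t,r=rigid(L,W); print(np.degrees(th),t,r.round(1))
print('bar end -x',M@[-32,0]+t, atz(c,f((378,232)),64), 'c2',[atz(c,f(u),64).round(1) for u in ((365,300),(393,300))])
print('shift TCP', t-s['eef_pos'][:2], 'yaw now',tyaw(s))
w=pickle.load(open('w2.pkl','rb')); g=lambda u:(u[0]/2.7+180,u[1]/2.7+40)
L=[(-65,62.5,15),(65,62.5,15),(65,-62.5,15),(-65,-62.5,15),(-40,0,27),(35,40,27),(35,-40,18.9)]
U=[(545,213),(520,537),(213,524),(210,200),(376,270),(471,468),(265,458)]
W=[atz(w,g(u),l[2]) for u,l in zip(U,L)]
th,M,t,r=rigid(L,W); print('base',np.degrees(th),t,r.round(1))
E
```

```text
-23.038717446815298 [ 526.6726427  -328.30566779] [[-1.2 -0.3]
 [-0.1  1. ]
 [ 0.9 -0.8]
 [ 0.5  0.2]]
bar end -x [ 497.22494325 -315.78236963] [ 494.20861945 -315.10870624   64.        ] c2 [array([ 518.5, -330.9,   64. ]), array([ 522.8, -320. ,   64. ])]
shift TCP [-3.39429811 -7.37166126] yaw now 68.39218878630604
base -14.643963217027958 [529.19579864 309.64426351] [[-2.1  2. ]
 [-0.   0.1]
 [ 0.7 -1.1]
 [-2.8 -0.8]
 [ 0.5 -0.4]
 [ 2.7  0.3]
 [ 1.  -0.1]]
```

Call:
drive_tool(commands="-.03 -.07 -.3 0 0 -.03 60;0 0 -.35 0 0 0 60;0 0 -.35 0 0 0 60;0 0 -.3 0 0 0 60;0 0 -.25 0 0 0 60;0 0 -.17 0 0 0 60;0 0 0 0 0 0 60;0 0 0 0 0 0 0;0 0 0 0 0 0 0;0 0 0 0 0 0 0;0 0 0 0 0 0 0;0 0 0 0 0 0 0;0 0 0 0 0 0 0;0 0 0 0 0 0 0;0 0 0 0 0 0 0;0 0 0 0 0 0 0", force=70)

```text
time_s: 34.63
eef_pos: [527.5, -329.7, 58.3]
ee_rot: [0.001, 0.199, 0.98, -0.001]
force: [-0.8, -2.5, 6.8]
grip_width: 0.122
grip_force: 69.1
```

Call:
drive_tool(commands="0 0 .03 0 0 0 0;0 0 .05 0 0 0 0;0 0 .1 0 0 0 0;0 0 .1 0 0 0 0;0 0 .1 0 0 0 0;0 0 0 0 0 0 0;0 0 0 0 0 0 0")

```text
time_s: 35.22
eef_pos: [527.1, -329.0, 95.5]
ee_rot: [0.001, 0.199, 0.98, -0.0]
force: [-0.7, -0.4, -4.5]
grip_width: 0.123
grip_force: 68.3
```

```bash
python3 - <<'E'
from h import *; import pickle
s=sense(); print(s['eef_pos'],tyaw(s),s['force'],s['wrist_torque'],s['grip_width'])
c=cam('wrist'); pickle.dump(c,open('w9.pkl','wb'))
cv2.imwrite('pics/w9.png',cv2.resize(c['pixels'],None,fx=1.25,fy=1.25))
E
```

```text
[ 527.06195427 -329.00531787   95.51967345] 67.01922491985425 [-0.70854388 -0.3869517  -4.50799995] [ 0.05003214 -0.02452237  0.00546596] 0.12329916720452475
```

View pics/w9.png

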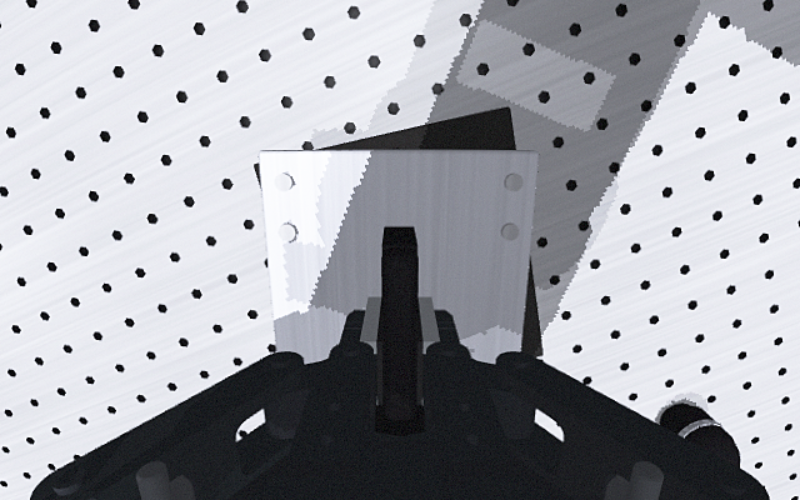

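The plate hangs level at the far edge, rows 151–153, columns 260–537 in the enlarged picture. I'll compute its offset in the hand and carry it next to the base.

```bash
python3 - <<'E'
from h import *; import pickle
c=pickle.load(open('w9.pkl','rb')); s=sense()
z=63.2
a=atz(c,(260/1.25,151/1.25),z)[:2]; b=atz(c,(537/1.25,153/1.25),z)[:2]
print(a,b,np.linalg.norm(a-b))
d=b-a; yaw=np.degrees(np.arctan2(d[1],d[0]))-90; m=(a+b)/2
o=m+62*np.array([np.cos(np.radians(yaw)),np.sin(np.radians(yaw))])
print('yaw',yaw,'tool',tyaw(s)-90,'origin',o,'tcp',s['eef_pos'][:2])
E
```

```text
[ 448.2441306  -353.03829266] [ 490.45204432 -255.32563945] 106.43904630364753
yaw -23.3623913323041 tool -22.97600041540386 origin [ 526.26502452 -328.76778058] tcp [ 526.790699   -328.70109194]
```

Call:
drive_tool(commands="0 0 .15 0 0 0 0;0 .1 .25 0 0 0 0;0 .2 .3 0 0 0 0;0 .28 .2 0 0 0 0;0 .28 .15 0 0 .02 0;0 .28 0 0 0 .02 0;0 .28 0 0 0 .02 0;0 .28 0 0 0 .02 0;0 .28 0 0 0 .02 0;0 .28 0 0 0 .02 0;0 .28 0 0 0 .02 0;0 .28 0 0 0 .02 0;0 .28 0 0 0 .01 0;0 .28 0 0 0 .01 0;0 .28 0 0 0 .01 0;0 .28 0 0 0 .01 0;0 .28 0 0 0 .01 0;0 .28 0 0 0 0 0;0 .2 0 0 0 0 0;0 .1 0 0 0 0 0")

```text
time_s: 36.93
eef_pos: [526.2, 153.4, 199.1]
ee_rot: [-0.001, 0.117, 0.993, 0.0]
force: [0.1, -1.0, -4.4]
grip_width: 0.12
grip_force: 68.7
```

Call:
drive_tool(commands="0 .1 0 0 0 0 0;0 0 0 0 0 0 0;0 0 0 0 0 0 0;0 0 0 0 0 0 0")

```text
time_s: 37.27
eef_pos: [527.0, 160.2, 199.6]
ee_rot: [-0.0, 0.118, 0.993, -0.0]
force: [-0.5, 0.3, -4.6]
grip_width: 0.121
grip_force: 68.7
```

```bash
python3 - <<'E'
from h import *; import pickle
s=sense(); print(s['eef_pos'],tyaw(s),s['force'])
c=cam('wrist'); pickle.dump(c,open('w10.pkl','wb'))
cv2.imwrite('pics/w10.png',cv2.resize(c['pixels'][0:320,240:640],None,fx=1.85,fy=1.85,interpolation=cv2.INTER_CUBIC))
E
```

```text
[526.98526029 160.19311573 199.58878771] 76.41406284764619 [-0.53260748  0.33982475 -4.59724955]
```

View pics/w10.png

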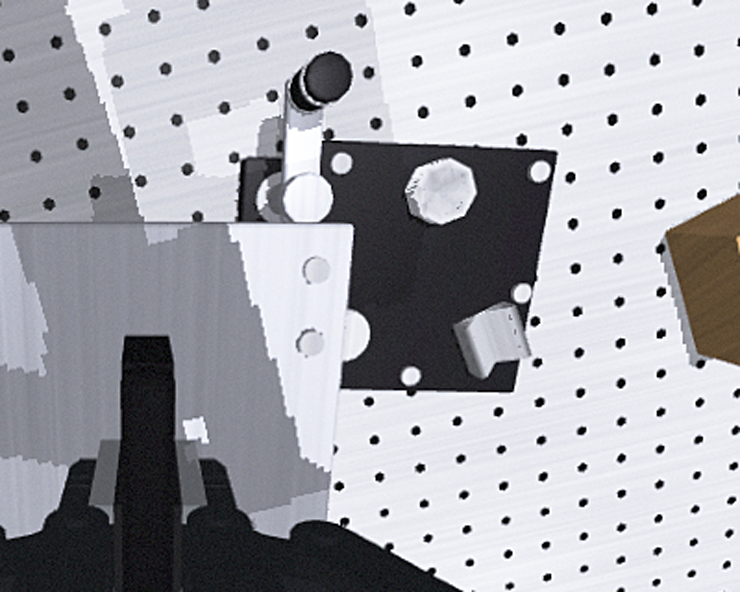

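The wrist view shows the arm aside with the knob at crop (328,77), the cone at (441,190), the groove block centred about (493,341), and base corners at (557,152) and (514,391).

```bash
python3 - <<'E'
from h import *; import pickle
c=pickle.load(open('w10.pkl','rb')); g=lambda u:(u[0]/1.85+240,u[1]/1.85)
L=[(-65,62.5,15),(65,62.5,15),(-40,0,27),(35,40,27)]
U=[(557,152),(514,391),(441,190),(493,341)]
W=[atz(c,g(u),l[2]) for u,l in zip(U,L)]
th,M,t,r=rigid(L,W); print('base',np.degrees(th),t,r.round(1))
e=W[1]-W[0]; print('edge yaw',np.degrees(np.arctan2(e[1],e[0])))
v=atz(c,g((323,142)),15)-W[0]; print('top edge yaw',np.degrees(np.arctan2(v[1],v[0]))+90-180)
s=sense()
# plate: far right corner and right edge at z
z=s['eef_pos'][2]-32.3
a=atz(c,g((353,224)),z);b=atz(c,g((0,222)),z); 
d=a-b; yaw=np.degrees(np.arctan2(d[1],d[0]))-90; y=np.radians(yaw)
Ry=np.array([[np.cos(y),-np.sin(y)],[np.sin(y),np.cos(y)]])
print('plate yaw',yaw,'origin',a[:2]-Ry@[-62,55],s['eef_pos'][:2],tyaw(s)-90)
E
```

```text
base -15.088064008240496 [528.62062866 307.32173281] [[-2.6  0.6]
 [ 0.  -1.6]
 [ 1.   0.4]
 [ 1.5  0.6]]
edge yaw -14.457584472378484
top edge yaw -194.8018535646485
plate yaw -13.810263268595875 origin [525.48231588 159.34267462] [526.99942322 160.15564897] -13.600660048758385
```

Call:
drive_tool(commands="0 .15 0 0 0 0 0;.01 .25 0 0 0 -.01 0;.01 .25 0 0 0 -.01 0;.01 .25 0 0 0 -.005 0;0 .25 0 0 0 0 0;0 .22 0 0 0 0 0;0 .12 0 0 0 0 0;0 0 -.2 0 0 0 0;0 0 -.3 0 0 0 0;0 0 -.25 0 0 0 0;0 0 -.15 0 0 0 0;0 0 -.1 0 0 0 0;0 0 0 0 0 0 0;0 0 0 0 0 0 0;0 0 0 0 0 0 0")

```text
time_s: 38.57
eef_pos: [530.7, 310.1, 101.1]
ee_rot: [0.001, 0.128, 0.992, 0.001]
force: [1.5, 0.0, -4.4]
grip_width: 0.125
grip_force: 68.7
```

```bash
python3 - <<'E'
from h import *; import pickle
s=sense(); print(s['eef_pos'],tyaw(s),s['force'])
c=cam('wrist'); pickle.dump(c,open('w11.pkl','wb'))
cv2.imwrite('pics/w11.png',cv2.resize(c['pixels'][0:320,140:500],None,fx=1.8,fy=1.8,interpolation=cv2.INTER_CUBIC))
E
```

```text
[530.66181839 310.12764636 101.12287691] 75.32457904248005 [ 1.51491332  0.03393747 -4.42973218]
```

View pics/w11.png

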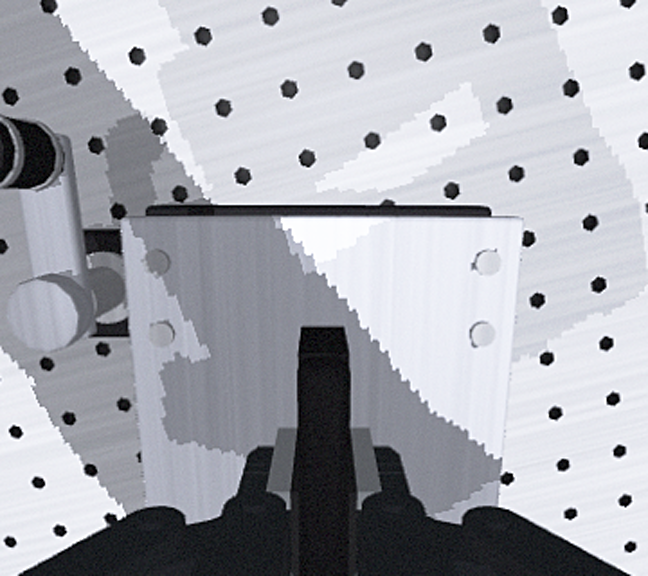

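The plate is above the base. The base's rear edge shows at crop (146,207)–(491,207) and the plate's rear edge at (124,217)–(522,217).

```bash
python3 - <<'E'
from h import *; import pickle
c=pickle.load(open('w11.pkl','rb')); g=lambda u:(u[0]/1.8+140,u[1]/1.8)
def edge(u1,u2,z,xe):
    a=atz(c,g(u1),z)[:2];b=atz(c,g(u2),z)[:2];d=b-a;y=np.arctan2(d[1],d[0])-np.pi/2
    print(np.degrees(y),np.linalg.norm(d),(a+b)/2-xe*np.array([np.cos(y),np.sin(y)]))
edge((146,207),(491,207),15,-65)
edge((124,217),(522,217),68.8,-62)
print(sense()['eef_pos'])
E
```

```text
-14.663728416038206 122.74557222048902 [531.09146506 309.12051548]
-14.653453898749 106.08796593297774 [529.66642879 311.10683054]
[530.62003373 310.23024399 101.19491423]
```

Call:
drive_tool(commands=".004 -.01 -.05 0 0 0 0;0 0 -.06 0 0 0 0;0 0 -.05 0 0 0 0;0 0 -.03 0 0 0 0;0 0 -.02 0 0 0 0;0 0 -.02 0 0 0 0;0 0 0 0 0 0 0;0 0 0 0 0 0 0;0 0 0 0 0 0 0")

```text
time_s: 39.37
eef_pos: [530.3, 309.3, 76.9]
ee_rot: [0.0, 0.128, 0.992, 0.0]
force: [-0.6, 0.2, -3.8]
grip_width: 0.122
grip_force: 68.8
```

Call:
drive_tool(commands="0 0 -.01 0 0 0 0;0 0 -.01 0 0 0 0;0 0 -.01 0 0 0 0;0 0 0 0 0 0 0;0 0 0 0 0 0 0")

```text
time_s: 39.78
eef_pos: [530.5, 309.0, 74.5]
ee_rot: [0.0, 0.128, 0.992, -0.0]
force: [-2.1, -3.0, 5.1]
grip_width: 0.119
grip_force: 70.0
```

Call:
drive_tool(commands="-.006 -.008 0 0 0 0 0;0 0 -.003 0 0 0 0;0 0 0 0 0 0 0;0 0 0 0 0 0 0", force=20)

```text
time_s: 40.12
eef_pos: [530.0, 308.6, 74.2]
ee_rot: [0.001, 0.128, 0.992, 0.0]
force: [-3.0, -2.4, 7.5]
grip_width: 0.12
grip_force: 70.2
```

Call:
drive_tool(commands="0 0 0 0 0 0 18;0 0 0 0 0 0 22;0 0 0 0 0 0 30;0 0 0 0 0 0 40;0 0 0 0 0 0 45;0 0 0 0 0 0 45;0 0 .05 0 0 0 45;0 0 .15 0 0 0 45;0 0 .3 0 0 0 45;0 0 .4 0 0 0 45;0 0 .4 0 0 0 45;0 0 .3 0 0 0 45;0 0 0 0 0 0 45;0 0 0 0 0 0 45")

```text
time_s: 41.28
eef_pos: [530.0, 308.5, 235.2]
ee_rot: [0.002, 0.128, 0.992, 0.001]
force: [-0.2, 0.3, -0.5]
grip_width: 0.451
grip_force: 0.0
```

```bash
python3 - <<'E'
from h import *; import pickle
s=sense(); print(s['eef_pos'],tyaw(s),s['force'])
c=cam('wrist'); pickle.dump(c,open('w12.pkl','wb'))
cv2.imwrite('pics/w12.png',cv2.resize(c['pixels'][40:270,130:450],None,fx=2.5,fy=2.5,interpolation=cv2.INTER_CUBIC))
t=cam('top')
for x in segs(t,35): print('top',x)
E
```

```text
[530.02189364 308.52541903 235.21514474] 75.34650451620993 [-0.17879209  0.25162542 -0.51055351]
top (565.6, -58.3, 28.9, 20.3, 89.5, [330.0, 207.0])
top (568.9, -9.4, 40.3, 20.3, 89.5, [313.0, 206.0])
top (573.8, 50.9, 51.7, 23.2, 89.5, [292.0, 205.0])
top (624.1, -52.2, 61.2, 24.2, 86.3, [328.0, 187.0])
top (630.2, 27.4, 70.7, 24.2, 85.9, [300.0, 186.0])
```

View pics/w12.png

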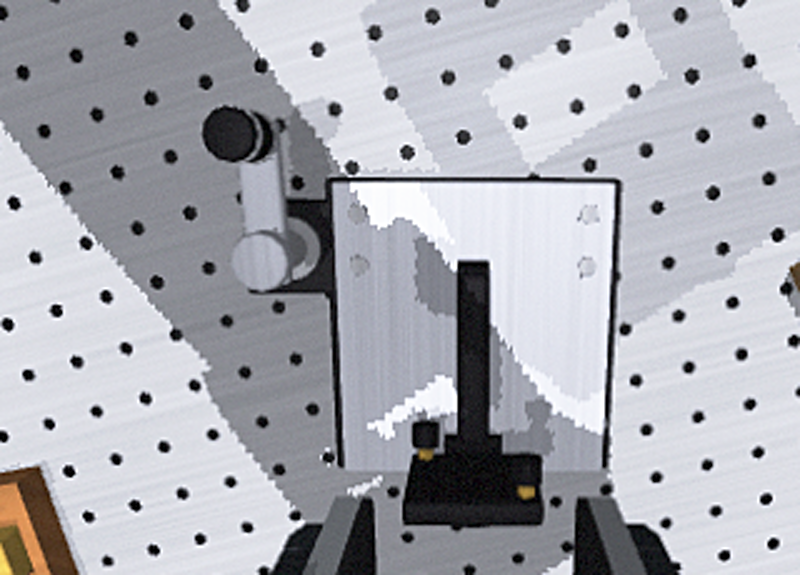

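The plate sits squarely over the base with an even black margin, and the knob is at crop (234,133). Next I'll grasp the knob.

Call:
drive_tool(commands="-.24 -.14 0 0 0 0 45;-.24 -.14 0 0 0 0 45;-.24 -.14 0 0 0 0 45;-.25 -.145 0 0 0 0 45;0 0 -.3 0 0 0 45;0 0 -.35 0 0 0 45;0 0 -.35 0 0 0 45;0 0 -.3 0 0 0 45;0 0 -.24 0 0 0 45;0 0 0 0 0 0 45;0 0 0 0 0 0 0;0 0 0 0 0 0 0;0 0 0 0 0 0 0;0 0 0 0 0 0 0;0 0 0 0 0 0 0;0 0 0 0 0 0 0", force=25)

```text
time_s: 42.72
eef_pos: [432.9, 252.0, 80.1]
ee_rot: [0.0, 0.128, 0.992, 0.0]
force: [-2.0, -0.8, 0.9]
grip_width: 0.199
grip_force: 26.1
```

```bash
python3 -c "
import numpy as np
a=np.radians(np.linspace(170.1,74.9,15));p=43.9*np.c_[np.cos(a),np.sin(a)]
print(np.round(np.diff(p,axis=0)/100,3).tolist(), p[-1]+[476,244.5])"
```

```text
[[0.012, 0.051], [0.018, 0.049], [0.024, 0.046], [0.029, 0.043], [0.034, 0.04], [0.038, 0.035], [0.042, 0.031], [0.045, 0.025], [0.048, 0.02], [0.05, 0.014], [0.051, 0.008], [0.052, 0.002], [0.052, -0.004], [0.051, -0.011]] [487.43614793 286.8842485 ]
```

Call:
drive_tool(commands=".012 .051 0 0 0 -.143 0;.018 .049 0 0 0 -.143 0;.024 .046 0 0 0 -.143 0;.029 .043 0 0 0 -.143 0;.034 .04 0 0 0 -.143 0;.038 .035 0 0 0 -.143 0;.042 .031 0 0 0 -.143 0;.045 .025 0 0 0 -.143 0;.048 .02 0 0 0 -.143 0;.05 .014 0 0 0 -.143 0;.051 .008 0 0 0 -.143 0;.052 .002 0 0 0 -.143 0;.052 -.004 0 0 0 -.143 0;.051 -.011 0 0 0 -.143 0;0 0 0 0 0 0 0;0 0 0 0 0 0 0")

```text
time_s: 44.05
eef_pos: [486.7, 284.8, 79.9]
ee_rot: [0.001, 0.792, 0.61, -0.002]
force: [-5.9, -13.8, 5.0]
grip_width: 0.199
grip_force: 26.8
```

Call:
drive_tool(commands="-.004 -.018 0 0 0 0 0;.01 -.003 0 0 0 0 0;.01 -.003 0 0 0 0 0;0 0 0 0 0 0 0")

```text
time_s: 44.38
eef_pos: [487.0, 284.5, 79.9]
ee_rot: [-0.001, 0.792, 0.611, -0.002]
force: [-13.0, -1.6, 8.8]
grip_width: 0.203
grip_force: 27.2
```

Call:
drive_tool(commands="-.008 .002 0 0 0 0 0;0 0 0 0 0 0 0;0 0 0 0 0 0 30;0 0 0 0 0 0 40;0 0 0 0 0 0 45;0 0 0 0 0 0 45;0 0 .05 0 0 0 45;0 0 .2 0 0 0 45;0 0 .4 0 0 0 45;0 0 .4 0 0 0 45;0 0 .4 0 0 0 45;0 0 .2 0 0 0 45;.1 .1 0 0 0 0 45;.1 .1 0 0 0 0 45;0 0 0 0 0 0 45;0 0 0 0 0 0 45")

```text
time_s: 45.72
eef_pos: [507.9, 304.5, 244.2]
ee_rot: [-0.0, 0.792, 0.611, -0.0]
force: [0.0, -0.5, -0.7]
grip_width: 0.446
grip_force: 0.0
```

```bash
python3 - <<'E'
from h import *; import pickle
s=sense(); print(s['eef_pos'],tyaw(s),s['force'])
c=cam('wrist'); pickle.dump(c,open('w13.pkl','wb'))
cv2.imwrite('pics/w13.png',cv2.resize(c['pixels'][60:340,120:480],None,fx=2.1,fy=2.1,interpolation=cv2.INTER_CUBIC))
t=cam('top')
for x in segs(t,35): print('top',x)
E
```

```text
[507.91798595 304.54497923 244.16428346] -14.725805707505234 [ 0.00974185 -0.47776054 -0.73191684]
top (565.6, -58.3, 28.9, 20.3, 89.5, [330.0, 207.0])
top (568.9, -9.4, 40.3, 20.3, 89.5, [313.0, 206.0])
top (573.8, 50.9, 51.7, 23.2, 89.5, [292.0, 205.0])
top (624.0, -52.3, 61.1, 24.1, 85.9, [328.0, 187.0])
top (630.3, 27.4, 70.6, 24.2, 86.1, [300.0, 186.0])
```

View pics/w13.png

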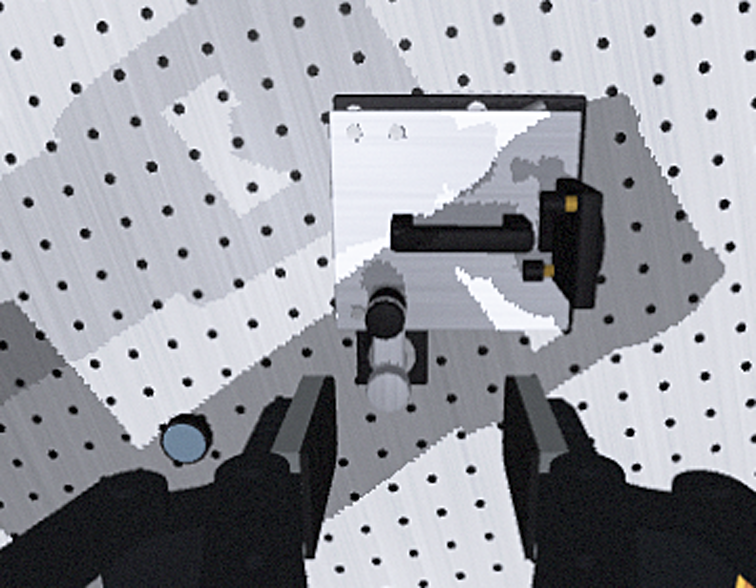

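The arm points straight over the seated plate with its knob at crop (385,310). All five blocks are in their slots, so I'll hand in.

```bash
python3 -c "
from rig import finish_job
print(finish_job())"
```

```text
the job is handed in; nothing more can be done
None
```

The job is handed in: all five blocks are in their slots, the mirror plate is seated on the base, and the hold-down arm is swung back to its stop over it; no verdict was returned.

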